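# Dock the mould on the wax nozzle

## Robot

A 6-joint arm with a two-finger parallel gripper is mounted at the origin on a cart in front of the work surface, level with it; the furniture and walls round the work are solid. World frame = base frame: x ahead of the robot, y to its left, z up, the work surface at z = 0. Lengths are in mm, angles in rad, forces in N, time in s.
With the tool pointing down it reaches from about 275 to 1000 mm from the base axis. Payload 8.4 kg.
Tool frame: the origin (TCP) lies at the centre of the arm's flange, where the gripper is bolted on; the fingertips stand 173 mm ahead of it and the grasp point (between the pads) lies 155 mm ahead of it; z points along the fingers, y is the direction in which the jaws open and shut (so a half turn about z gives the same grasp; the last joint's range is limited). The gripper opens to 85 mm and grips with 20 to 120 N. Pads are 22 mm wide; open, the fingers measure 114 mm over their backs; the gripper's body (76 mm by 85 mm) begins 54 mm behind the grasp point. The pads swing forward as they close: fully open they stand 13 mm farther back than shut.
Start: joints at [1.206, 0.353, 1.633, -0, 1.155, -0.002], TCP at [221.807, 584.321, 404.681] pointing down, gripper open.
Joint ranges: [-2.63, 2.63], [-0.92, 2.1], [0.06, 2.66], [-1.3, 4.44], [0, 2.69], [-3.02, 3.02]. Speed limits (rad/s): [2.22, 2.22, 2.79, 3.14, 3.14, 3.14].

## Interface

Orientations are given as [roll, pitch, yaw] about the fixed x, y, z axes, in that order (R = Rz(yaw) Ry(pitch) Rx(roll)).
In Python, from rig import sense, grab_frame, camera_model, sign_off gives the robot as it stands. The module is installed in compiled form; this text tells all that it offers.
- The arm moves only by the tool step_arm, never from a script. Its argument "commands" is a list of rows, each a list of 3 entries, a list of its own where there are three numbers: the shift along the tool's x, y, z in mm, then the turn about the tool's z in rad, then the opening, from 0 (shut) to 1 (fully open). A call has 1 to 20 rows; each row shifts and turns the pose as measured when the row begins, along the tool's axes as they then stand; what a row does not reach is not made up. A row lasts 1/8 s, in which the tool goes at most 62.5 mm and 10.7 degrees, less where a joint would pass 70% of its speed; a pose out of reach is approached as far as the arm can. A call with a gripper value outside its range is refused whole. The fingers move at their own pace and stop on an object; "force" is the grip in N (left out, the last holds). Time passes only in rows, so rows that do not move let the fingers close. It gives the time, the measured TCP pose, the force and the opening at its end, in the units of the state.
- sense(): the state, without advancing time (a new reading comes with each control period).
- grab_frame(name): name is "side" or "top" or "wrist"; returns the picture (480x640x3 uint8, blue, green, red); there is no depth.
- camera_model(name): a dict with "fx", "fy", "cx", "cy" (pixels), "R" (3x3) and "t" (3): a world point X has camera coordinates R X + t. Camera axes: x right, y down, z forward; pixel columns grow to the right and rows downward; lengths in mm; the calibration is good to about 2 mm. A picture is of the moment at which its call begins: read the wrist's pose just before it. camera_model takes no time and is no camera call; for the wrist camera it gives the pose at the moment of the call.
- sign_off(): hands the job in, once; it reports no verdict.
The state is a dict: "clock": time; "qpos": joint angles; "qvel": joint speeds; "joint_efforts": joint torques, N m; "eef_pos": TCP position; "tcp_rot": TCP orientation; "contact_force": force on the tool from outside, world axes, zero at the start; "wrist_torque": the same for the moment, N m; "opening": opening from 0.0 (shut) to 1.0 (fully open).
Only numpy, scipy, OpenCV 4.12 (cv2) and the standard library are available. Lean on these libraries where they do the work, as an engineer would, in place of code of your own. Each camera call takes 0.05 s, during which the arm holds its last target. There are 200 camera calls.

## Task

The rubber mould lies ready in the cradle of the bench slide. Press down the black thumb pad in the middle of the slide's saddle to free its brake and, keeping it pressed, push the slide along gently until it meets the two stop screws on the nozzle block, so that the mould sits on the sprung brass nozzle; then lift your finger straight off so that the brake grips and keeps it there. Only push on the thumb pad: do not drag the slide against its brake, do not touch or lift the mould or the nozzle block, and leave the other moulds and the pot where they are.

Things in the scene. Friction and masses are not known exactly. Their poses are not given: they have to be found in the camera images.
- slide_bed: the bench slide: aluminium base plate 124 x 390 x 10 mm fixed on the bench, two steel rods along it, an engraved scale on its near edge. Origin: centre of the plate's underside (bench level). Its +y axis runs along the rods from the parked slide to the nozzle block: the way to push; z up
- pad_top (a point): centre of the top face of the black ribbed thumb pad (moves with the slide and the pad), 68 mm above the bench when not pressed. The flat ribbed face to press is 38 mm wide and 46 mm long, between a ridge 5 mm high at its front (nozzle) end and one 3 mm high at its rear end. The saddle's cheeks on both sides stand 10 mm below the unpressed pad's top
- thumb_pad (a joint): how far the thumb pad is pressed down, m: 0 = up, brake gripping; from 0.001 on the brake is free; 0.007 = bottom. A spring pushes it up with 10 N at the top and 12 N at the bottom. With the pad up the brake holds the slide with some 8 N of friction
- buffer_face (a point): point at the very front of the slide, midway between its two steel buffers, 36 mm above the bench; it moves with the slide
- stop_face (a point): point midway between the ends of the two stop screws on the nozzle block, 36 mm above the bench; the slide is home when buffer_face comes to it. The distance between the two, along the bed's y axis, is the way to push (50 to 118 mm at the start)
- nozzle_head: the nozzle block, clamped on the rods somewhere along the bed, 104 x 36 mm, 77 mm high, with the brass nozzle towards the slide and a steel wax pipe going down behind it. Origin at bench level under the block's centre, axes as the bed's
- nozzle (a joint): how far the sprung brass nozzle is pushed in by the mould, m: 0 = free, about 0.004 when the mould is docked
- mould_centre (a point): centre of the pink rubber mould, 55 mm across the slide x 82 mm along it x 28 mm high, lying loose in the slide's cradle (floor 42 mm above the bench, low walls all round)
- mould: the same mould; origin at the centre of its underside, z up
- carriage: the slide itself: saddle with the thumb pad and, ahead of it, the mould's cradle; 100 mm wide, 179 mm long. Origin at bench level under the thumb pad's centre, axes as the bed's. The cradle's back wall (62 mm above the bench) begins 46 mm ahead of the pad's centre, the mould (top 70 mm above the bench) 50 mm ahead. With the brake free it runs with 1 to 2 N of friction; the nozzle's spring adds 2.5 to 4 N over the last 5 mm
- stack_low: bystander: lower of two stacked pink moulds, 80 x 57 x 23 mm; origin under its centre
- stack_top: bystander: upper of the two stacked pink moulds, 80 x 56 x 25 mm; origin under its centre
- next_mould: bystander: single pink mould on the bench, 78 x 54 x 22 mm; origin under its centre
- talc_pot: bystander: white round plastic pot, 71 mm across, 45 mm high; origin under its centre
Things that resemble listed ones, but are neither listed nor needed, are in the scene too. What is shaped like the mould but green is not meant.

How it is judged (in metres and radians):
On the way, in this order (a step that is already met when the one before it is completed fails the run):
1. the thumb pad is pressed, so that the brake is free (value of joint thumb_pad above 0.0015 m), for 0.1 s.
2. the slide reaches the stop screws with the pad still pressed (value of joint thumb_pad above 0.0006 m and y of buffer_face in the frame of stop_face above -0.0025 m), for 0.1 s.
At the end, for the whole second after the job is handed in: The slide stands still within 3 mm of the stop screws, the mould lies flat in its cradle and holds the nozzle pushed in by more than 2 mm, and the thumb pad has come up again (less than 1 mm down), so that the brake holds it all (y of buffer_face in the frame of stop_face above -0.003 m and value of joint nozzle above 0.002 m and value of joint thumb_pad below 0.001 m and linear speed of carriage below 0.004 m/s and z of mould_centre in the frame of carriage below 0.059 m and y of mould_centre in the frame of carriage between 0.086 and 0.096 m and angle between mould's own z axis and vertical below 0.06 rad); the robot touches nothing.
It fails at once if the slide is dragged against its brake (moving with the thumb pad up) (linear speed of carriage above 0.02 m/s and value of joint thumb_pad below 0.0003 m).
It fails at once if the mould is touched by the robot or lifted out of its cradle (contact force between any of the arm, the fingers and mould above 1 N or z of mould_centre in the frame of slide_bed above 0.064 m).
It fails at once if the nozzle block is touched by the robot (contact force between any of the arm, the fingers and nozzle_head above 1 N).
It fails at once if the slide is rammed against the stop screws (contact force between carriage and nozzle_head above 45 N).
It fails at once if one of the other moulds or the pot is moved (distance of any of stack_low, stack_top, next_mould, talc_pot from where it was at the start of the episode above 0.02 m).
It also fails if it takes over 35 s, if anything falls off the work surface, if the arm or the gripper's body presses on something with over 40 N, if the wrist force passes 120 N, or if a joint passes its speed limit or range.

## Working session

There is one attempt and no reset: what is moved stays moved. The work goes in short steps, Python scripts to look and compute and a tool call to move; the robot and the scene stay as the last step left them, time stands still between calls to the robot, and variables do not carry over. Pictures are saved under pics/ and viewed, about 8 in all and at most 12, crops included, and the job is handed in when it is done.

Besides the shell and the picture viewer there is one more tool, called after "Request:" as name(argument=value, ...) on one line, values as JSON. step_arm: Moves the arm, as the interface text tells. Its arguments: {"type":"object","properties":{"commands":{"type":"array","items":{"type":"array"}},"force":{"type":"number"}},"required":["commands"]}

```bash
mkdir -p pics
python3 - <<'E'
from rig import *
import cv2,numpy as np
s=sense();print(s['clock'],s['eef_pos'],s['tcp_rot'],s['contact_force'],s['opening'])
for n in("top","side"):
    cv2.imwrite(f"pics/{n}0.png",grab_frame(n)); m=camera_model(n); print(n,m)
E
```

```text
0.0 [221.73490701 584.08813991 403.96622433] [-3.14019754e+00  1.01876207e-05  2.77876358e+00] [ 0.03489307 -0.47914736 -0.03369026] 0.9982072150664719
top {'fx': 623.6213745637642, 'fy': 623.6213745637642, 'cx': 322.9495836155871, 'cy': 251.8938788039557, 'R': array([[-2.09371998e-02, -9.99776925e-01, -2.78102538e-03],
       [-9.91569698e-01,  2.11209348e-02, -1.27841468e-01],
       [ 1.27871688e-01,  8.09381212e-05, -9.91790716e-01]]), 't': array([-7.44259970e-01,  5.68851076e+02,  1.57711833e+03])}
side {'fx': 484.69273978442664, 'fy': 484.69273978442664, 'cx': 319.9981605305729, 'cy': 238.81314866289293, 'R': array([[-0.88750629, -0.4600855 , -0.02557184],
       [-0.16193725,  0.3633706 , -0.91746288],
       [ 0.43140342, -0.81011304, -0.39699868]]), 't': array([504.92552912, 151.67497005, 962.16513784])}
```

View pics/top0.png

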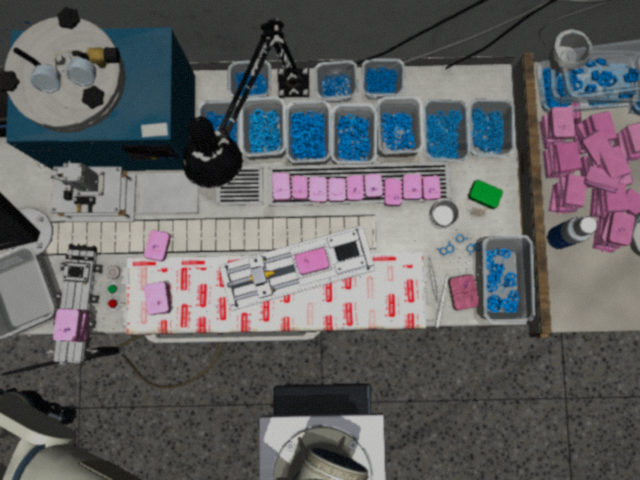

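View pics/side0.png

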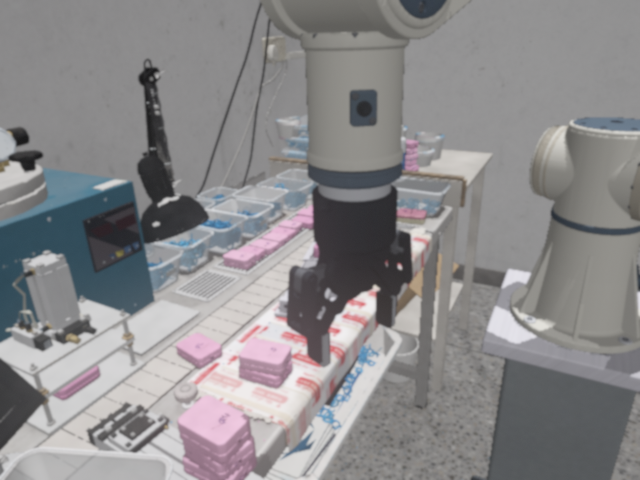

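Run:
```python
import cv2
a=cv2.imread("pics/top0.png")
c=cv2.resize(a[220:315,215:385],None,fx=4.7,fy=4.7,interpolation=cv2.INTER_CUBIC)
cv2.imwrite("pics/c1.png",c)
```

```text
(no output)
```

View pics/c1.png

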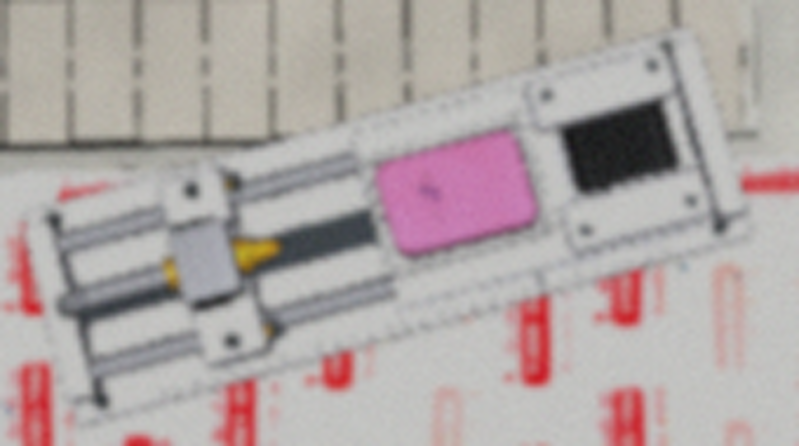

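```bash
cat > h.py <<'E'
from rig import *
import cv2,numpy as np
def ray(m,u,v,z):
    d=m['R'].T@np.array([(u-m['cx'])/m['fx'],(v-m['cy'])/m['fy'],1]); o=-m['R'].T@m['t']
    return o+d*(z-o[2])/d[2]
E
python3 - <<'E'
from h import *
m=camera_model('top')
for n,u,v,z in[('pad',620,147,68),('mould',457,192,70),('block',208,262,77),('s1',237,182,36),('s2',272,330,36),('c1',690,28,10),('c2',750,230,10),('c3',80,425,10),('c4',22,215,10),('f1',358,155,42),('f2',395,288,42)]:
    print(n,ray(m,215+u/4.7,220+v/4.7,z).round(1))
w=camera_model('wrist');s=sense();print(w,s['tcp_rot'],s['qpos'])
# camera in tool frame
from scipy.spatial.transform import Rotation as Ro
R=Ro.from_euler('xyz',s['tcp_rot']).as_matrix();print(R.T@(-w['R'].T@w['t']-s['eef_pos']),(w['R']@R).round(3))
E
```

```text
pad [564.9 -73.6  68. ]
mould [542.1  14.8  70. ]
block [506.5 148.4  77. ]
s1 [554.1 136.3  36. ]
s2 [472.3 117.9  36. ]
c1 [ 639.1 -116.9   10. ]
c2 [ 524.2 -147.1   10. ]
c3 [423.8 226.8  10. ]
c4 [541.3 258.9  10. ]
f1 [566.9  69.2  42. ]
f2 [493.4  50.1  42. ]
{'fx': 351.51166502506953, 'fy': 351.51166502506953, 'cx': 315.0932640532288, 'cy': 239.2362807023833, 'R': array([[ 3.54304035e-01,  9.35129945e-01, -7.97929038e-04],
       [ 8.93214635e-01, -3.38170224e-01,  2.96325015e-01],
       [ 2.76832559e-01, -1.05701870e-01, -9.55086828e-01]]), 't': array([-625.0131579 ,  -39.64345073,  378.64001033])} [-3.14037281e+00  9.20878982e-06  2.77883289e+00] [ 1.20561139e+00  3.53555075e-01  1.63407020e+00 -1.32992470e-05
  1.15518720e+00 -2.41978820e-03]
[74.72401792  0.5212054  31.16301301] [[ 0.001  1.    -0.   ]
 [-0.955  0.    -0.296]
 [-0.296  0.001  0.955]]
```

Request:
step_arm(commands=[[[-39, -35, 0], 0, 0], [[-39, -35, 0], 0, 0], [[-39, -35, 0], 0, 0], [[-39, -35, 0], 0, 0], [[-39, -35, 0], 0, 0], [[-39, -35, 0], 0, 0], [[-39, -35, 0], 0, 0], [[-39, -35, 0], 0, 0], [[-39, -35, 0], 0, 0], [[-39, -35, 0], 0, 0], [[-39, -35, 0], 0, 0], [[-39, -35, 0], 0, 0], [[-39, -35, 0], 0, 0], [[0, 0, 0], 0.16, 0], [[0, 0, 0], 0.16, 0], [[0, 0, 0], 0.16, 0], [[0, 0, 0], 0.16, 0], [[0, 0, 0], 0.16, 0], [[0, 0, 0], 0.15, 0], [[0, 0, 0], 0, 0]], force=40)

```text
clock: 2.6
eef_pos: [542.1, -42.2, 399.5]
tcp_rot: [-3.135, 0.001, 1.8]
contact_force: [-0.6, 0.4, 0.2]
opening: 0.002
```

Request:
step_arm(commands=[[[-12, 5, 28], -0.03, 0], [[-12, 5, 28], 0, 0], [[-12, 5, 28], 0, 0], [[0, 0, 28], 0, 0], [[0, 0, 0], 0, 0]])

```text
clock: 3.22
eef_pos: [565.8, -74.3, 284.6]
tcp_rot: [-3.136, 0.001, 1.851]
contact_force: [0.5, -0.8, -0.5]
opening: -0.001
```

Run:
```python
from h import *
import json
s=sense();m=camera_model('wrist');cv2.imwrite("pics/w1.png",grab_frame('wrist'));print(s)
json.dump({k:np.array(v).tolist() for k,v in m.items()},open('w1.json','w'))
```

```text
{'clock': 3.225, 'qpos': array([-0.13229543,  0.41334352,  1.84930928, -0.00371294,  0.88402759,
       -0.4103079 ]), 'qvel': array([-0.00281459, -0.0221871 , -0.03621574, -0.00166125,  0.00962099,
       -0.02104422]), 'joint_efforts': array([-1.22654946e-01, -5.62353516e+01, -2.69183135e+01, -2.03288411e-02,
       -4.61255377e-01,  2.53270991e-02]), 'eef_pos': array([565.79818266, -74.26944455, 284.56296741]), 'tcp_rot': array([-3.13578360e+00,  5.91085897e-04,  1.85117198e+00]), 'contact_force': array([ 0.51007171, -0.75038372, -0.47451706]), 'wrist_torque': array([ 0.03336363,  0.05910619, -0.00907234]), 'opening': -0.0012536947102444634}
```

View pics/w1.png

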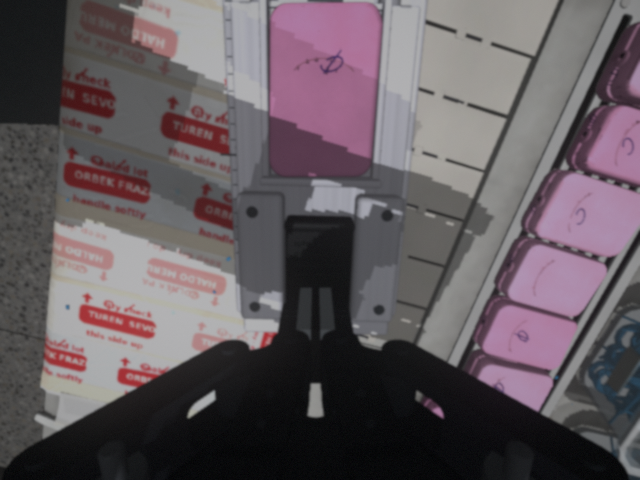

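Run:
```python
from h import *
import json
m={k:np.array(v) for k,v in json.load(open('w1.json')).items()}
P={n:ray(m,u,v,z) for n,u,v,z in[('sl',252,212,58),('sr',387,216,58),('rl',254,307,58),('rr',378,310,58),('pl',286,218,73),('pr',354,218,73),('ml',269,15,70),('mr',382,15,70),('bl',269,172,70),('br',376,172,70)]}
for k,v in P.items():print(k,v.round(1))
sc=sum(P[k] for k in('sl','sr','rl','rr'))/4;print('screw centre',sc)
for a,b in(('rl','sl'),('rr','sr'),('bl','ml'),('br','mr')):
    d=P[b]-P[a];print(np.arctan2(d[1],d[0]).round(3))
```

```text
sl [522.6 -54.5  58. ]
sr [597.1 -35.3  58. ]
rl [ 537.4 -112.9   58. ]
rr [611.8 -93.3  58. ]
pl [542.4 -48.6  73. ]
pr [576.8 -38.6  73. ]
ml [510.7  40.6  70. ]
mr [560.2  54.8  70. ]
bl [527.7 -28.2  70. ]
br [580.7 -12.9  70. ]
screw centre [567.20063465 -74.00169127  58.        ]
1.819
1.819
1.813
1.865
```

Request:
step_arm(commands=[[[8, 2, 15], 0.03, 0], [[0, 0, 15], 0, 0], [[0, 0, 5], 0, 0], [[0, 0, 0], 0, 0]])

```text
clock: 3.78
eef_pos: [567.9, -66.3, 254.0]
tcp_rot: [3.14, 0.004, 1.826]
contact_force: [0.7, -0.2, 0.4]
opening: 0.0
```

Request:
step_arm(commands=[[[2, -1, 5], 0, 0], [[0, 0, 4], 0, 0], [[0, 0, 2], 0, 0], [[0, 0, 2], 0, 0]])

```text
clock: 4.28
eef_pos: [566.9, -64.9, 241.4]
tcp_rot: [3.138, 0.005, 1.826]
contact_force: [-1.9, 0.9, 8.0]
opening: 0.005
```

Contact at about tip z 68 with 8 N. Press further.

Request:
step_arm(commands=[[[0, 0, 2], 0, 0], [[0, 0, 2], 0, 0], [[0, 0, 2], 0, 0]])

```text
clock: 4.65
eef_pos: [567.0, -64.8, 237.2]
tcp_rot: [3.138, 0.005, 1.826]
contact_force: [-3.4, 0.6, 10.9]
opening: 0.003
```

Request:
step_arm(commands=[[[0, 0, 2], 0, 0], [[0, 0, 2], 0, 0], [[0, 0, 2], 0, 0]])

```text
clock: 5.03
eef_pos: [567.2, -64.8, 234.2]
tcp_rot: [3.138, 0.005, 1.826]
contact_force: [-9.2, 1.8, 29.1]
opening: -0.001
```

Request:
step_arm(commands=[[[2, 0, 0.5], 0, 0], [[3, 0, 1], 0, 0], [[3, 0, 1], 0, 0], [[3, 0, 1], 0, 0], [[3, 0, 1], 0, 0]])

```text
clock: 5.65
eef_pos: [563.8, -52.8, 234.5]
tcp_rot: [3.137, 0.008, 1.827]
contact_force: [-4.1, -2.2, 11.1]
opening: -0.001
```

Run:
```python
from h import *
import json
m=camera_model('wrist');cv2.imwrite("pics/w2.png",grab_frame('wrist'))
json.dump({k:np.array(v).tolist() for k,v in m.items()},open('w2.json','w'))
```

```text
(no output)
```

View pics/w2.png

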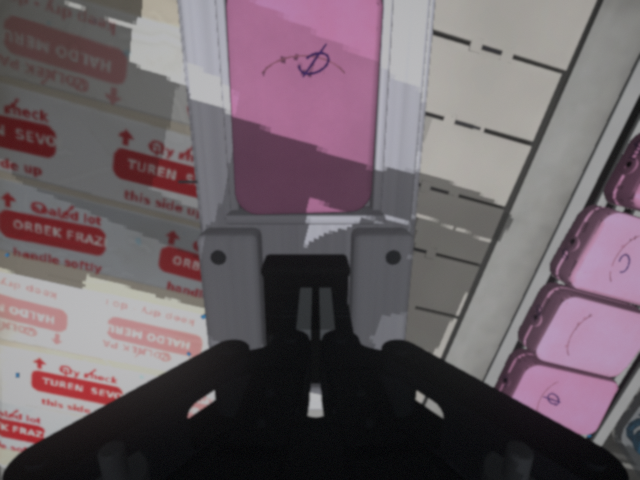

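Run:
```python
from h import *
import json
d=np.array([-.246,.969,0])
for f,pts in(('w1.json',[(252,212,58),(387,216,58),(322,176,70)]),('w2.json',[(218,257,58),(393,257,58),(306,213,70)])):
    m={k:np.array(v) for k,v in json.load(open(f)).items()}
    print([(d@ray(m,*p)).round(1) for p in pts])
```

```text
[np.float64(-181.4), np.float64(-181.1), np.float64(-158.3)]
[np.float64(-169.2), np.float64(-168.7), np.float64(-146.2)]
```

Request:
step_arm(commands=[[[3, 0, 1], 0, 0], [[3, 0, 1], 0, 0], [[3, 0, 1], 0, 0], [[3, 0, 1], 0, 0], [[3, 0, 1], 0, 0], [[3, 0, 1], 0, 0], [[3, 0, 1], 0, 0], [[3, 0, 1], 0, 0], [[3, 0, 1], 0, 0], [[3, 0, 1], 0, 0], [[3, 0, 1], 0, 0], [[3, 0, 1], 0, 0]])

```text
clock: 7.2
eef_pos: [555.3, -21.0, 234.4]
tcp_rot: [3.136, 0.016, 1.83]
contact_force: [-4.2, -2.4, 13.9]
opening: -0.002
```

Run:
```python
from h import *
a=grab_frame('top');cv2.imwrite("pics/c2.png",cv2.resize(a[220:315,215:385],None,fx=4.7,fy=4.7,interpolation=cv2.INTER_CUBIC))
```

```text
(no output)
```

View pics/c2.png

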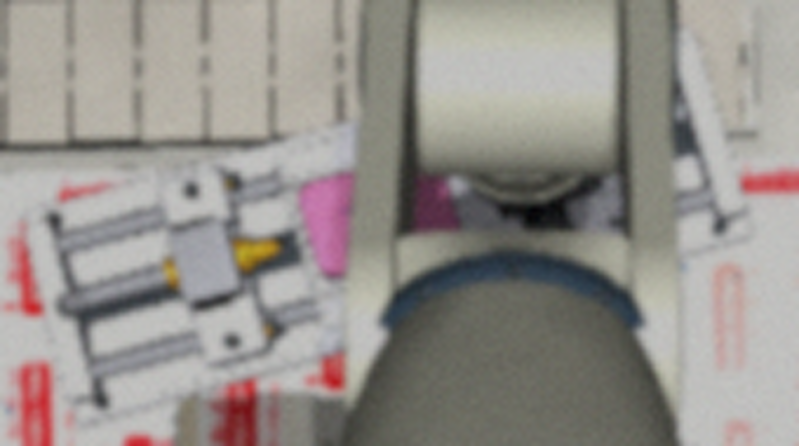

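Request:
step_arm(commands=[[[3, 0, 1], 0, 0], [[3, 0, 1], 0, 0], [[3, 0, 1], 0, 0], [[2, 0, 1], 0, 0], [[2, 0, 1], 0, 0]])

```text
clock: 7.88
eef_pos: [552.2, -9.4, 234.3]
tcp_rot: [3.135, 0.019, 1.831]
contact_force: [-4.4, -2.6, 13.9]
opening: 0.0
```

Request:
step_arm(commands=[[[2, 0, 1.5], 0, 0], [[2, 0, 1.5], 0, 0], [[2, 0, 1.5], 0, 0], [[2, 0, 1.5], 0, 0]])

```text
clock: 8.38
eef_pos: [550.6, -3.1, 234.3]
tcp_rot: [3.135, 0.023, 1.832]
contact_force: [-6.0, -3.5, 20.3]
opening: -0.001
```

Request:
step_arm(commands=[[[2, 0, 1.5], 0, 0], [[2, 0, 1.5], 0, 0], [[2, 0, 1.5], 0, 0], [[2, 0, 1.5], 0, 0]])

```text
clock: 8.88
eef_pos: [549.1, 2.1, 234.3]
tcp_rot: [3.134, 0.028, 1.833]
contact_force: [-6.1, -5.8, 19.6]
opening: -0.004
```

Request:
step_arm(commands=[[[2, 0, 1.5], 0, 0], [[2, 0, 1.5], 0, 0], [[2, 0, 1.5], 0, 0]])

```text
clock: 9.25
eef_pos: [548.7, 4.9, 234.3]
tcp_rot: [3.132, 0.035, 1.836]
contact_force: [-4.9, -8.7, 16.9]
opening: -0.002
```

Run:
```python
from h import *
a=grab_frame('top');cv2.imwrite("pics/c3.png",cv2.resize(a[235:305,220:310],None,fx=8,fy=8,interpolation=cv2.INTER_CUBIC))
```

```text
(no output)
```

View pics/c3.png

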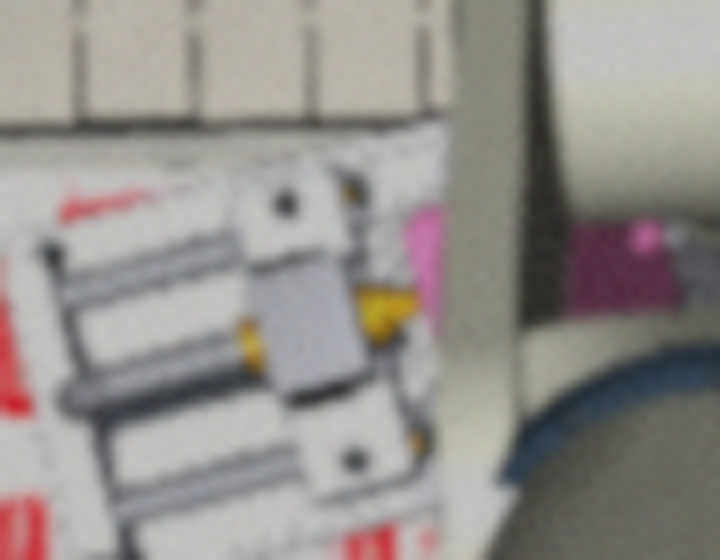

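Run:
```python
import numpy as np
from scipy.spatial.transform import Rotation as Ro
d=np.array([-.246,.969,0])
for p,r in[([567.2,-64.8,234.2],[3.138,.005,1.826]),([563.8,-52.8,234.5],[3.137,.008,1.827]),([555.3,-21,234.4],[3.136,.016,1.83]),([552.2,-9.4,234.3],[3.135,.019,1.831]),([550.6,-3.1,234.3],[3.135,.023,1.832]),([549.1,2.1,234.3],[3.134,.028,1.833]),([548.7,4.9,234.3],[3.132,.035,1.836])]:
    z=Ro.from_euler('xyz',r).as_matrix()[:,2]; t=np.array(p)+173*z
    print(t.round(1),(d@t).round(1),z.round(3))
```

```text
[568.  -65.5  61.2] -203.2 [ 0.005 -0.004 -1.   ]
[564.9 -53.9  61.5] -191.2 [ 0.006 -0.007 -1.   ]
[556.9 -23.4  61.4] -159.7 [ 0.01  -0.014 -1.   ]
[554.1 -12.3  61.3] -148.2 [ 0.011 -0.017 -1.   ]
[552.7  -6.6  61.3] -142.4 [ 0.012 -0.021 -1.   ]
[551.6  -2.2  61.4] -137.9 [ 0.015 -0.025 -1.   ]
[ 5.519e+02 -5.000e-01  6.140e+01] -136.3 [ 0.018 -0.031 -0.999]
```

Request:
step_arm(commands=[[[3, 0, 2], 0, 0], [[3, 0, 2], 0, 0], [[4, 0, 2], 0, 0]])

```text
clock: 9.68
eef_pos: [548.5, 10.2, 234.1]
tcp_rot: [3.127, 0.045, 1.839]
contact_force: [-4.9, -15.2, 21.6]
opening: 0.001
```

Run:
```python
from h import *
from scipy.spatial.transform import Rotation as Ro
s=sense();t=s['eef_pos']+173*Ro.from_euler('xyz',s['tcp_rot']).as_matrix()[:,2]
d=np.array([-.246,.969,0]);print(t,d@t,d@s['contact_force'],s['contact_force'],s['tcp_rot'])
m=camera_model('side');p=m['R']@np.array([513,127,40])+m['t'];u,v=m['fx']*p[0]/p[2]+m['cx'],m['fy']*p[1]/p[2]+m['cy'];print(u,v)
u,v=int(u),int(v)
a=grab_frame('side')[max(0,v-60):v+60,max(0,u-80):u+80];cv2.imwrite("pics/s2.png",cv2.resize(a,None,fx=5,fy=5,interpolation=cv2.INTER_CUBIC))
```

```text
[552.9447578    3.34487488  61.29030369] -132.78322665865096 -13.536702385390914 [ -4.89801092 -15.21322298  21.64738885] [3.12736158 0.04486241 1.83896518]
315.52824817178566 274.3445004618393
```

View pics/s2.png

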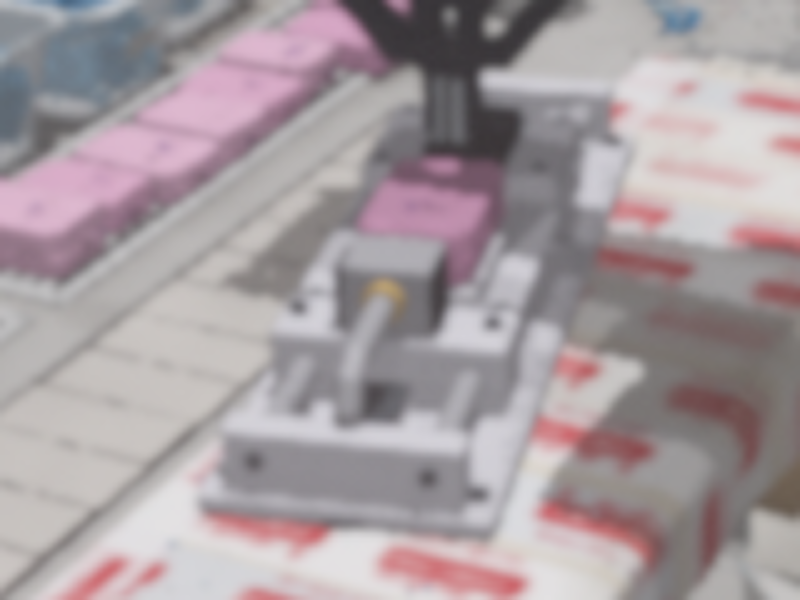

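```bash
cat > scr.py <<'E'
from h import *
from scipy.spatial.transform import Rotation as Ro
import sys
d=np.array([-.246,.969,0])
s=sense();m=camera_model('wrist');a=grab_frame('wrist');cv2.imwrite(sys.argv[1],a)
t=s['eef_pos']+173*Ro.from_euler('xyz',s['tcp_rot']).as_matrix()[:,2]
print('tip',(d@t).round(2),'F',(d@s['contact_force']).round(1),s['contact_force'].round(1))
w2=cv2.imread('pics/w2.png')
for u,v in((218,257),(393,257)):
    r=cv2.matchTemplate(a[150:400],w2[v-13:v+14,u-13:u+14],cv2.TM_CCOEFF_NORMED);_,q,_,l=cv2.minMaxLoc(r)
    u2,v2=l[0]+13,l[1]+163;print(u2,v2,round(q,2),'d',(d@ray(m,u2,v2,58)).round(2))
E
python3 scr.py pics/w3.png
```

```text
tip -132.67 F -10.6 [ -5.2 -12.2  23.4]
212 267 1.0 d -115.41
386 268 0.99 d -114.78
```

Request:
step_arm(commands=[[[4, 0, 2.5], 0, 0], [[4, 0, 2.5], 0, 0]])

```text
clock: 10.02
eef_pos: [548.0, 12.8, 233.8]
tcp_rot: [3.126, 0.056, 1.844]
contact_force: [-8.8, -27.4, 33.3]
opening: -0.002
```

```bash
python3 scr.py pics/w4.png
```

```text
tip -132.02 F -24.4 [ -8.8 -27.4  33.3]
211 268 0.99 d -115.29
386 270 0.99 d -114.84
```

View pics/w4.png

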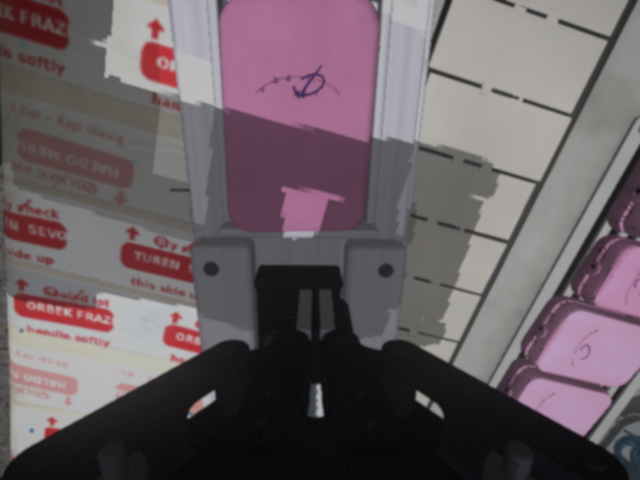

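Request:
step_arm(commands=[[[2, 0, 0.5], 0, 0], [[2, 0, -1], 0, 0], [[2, 0, -2], 0, 0]])

```text
clock: 10.45
eef_pos: [547.3, 13.7, 239.7]
tcp_rot: [3.126, 0.066, 1.846]
contact_force: [-0.6, -12.1, 9.8]
opening: -0.001
```

```bash
python3 scr.py pics/w5.png; python3 -c "
from rig import *;print(sense()['eef_pos'])"
```

```text
tip -132.62 F -11.6 [ -0.6 -12.1   9.8]
215 262 0.99 d -115.83
384 264 0.99 d -115.21
[547.30045902  13.74387273 240.03293785]
```

Request:
step_arm(commands=[[[1, 0, -1.5], 0, 0], [[0.5, 0, -2], 0, 0], [[0, 0, -3], 0, 0], [[0, 0, -8], 0, 0], [[0, 0, -20], 0, 0], [[0, 0, -40], 0, 0], [[0, 0, -20], 0, 0], [[0, 0, 0], 0, 0]])

```text
clock: 11.5
eef_pos: [543.8, 20.4, 339.0]
tcp_rot: [3.125, 0.068, 1.847]
contact_force: [-0.2, -0.9, 0.1]
opening: -0.002
```

```bash
python3 scr.py pics/w6.png
```

```text
tip -125.53 F -0.9 [-0.2 -0.9  0.1]
570 174 0.71 d -81.47
570 174 0.73 d -81.47
```

View pics/w6.png

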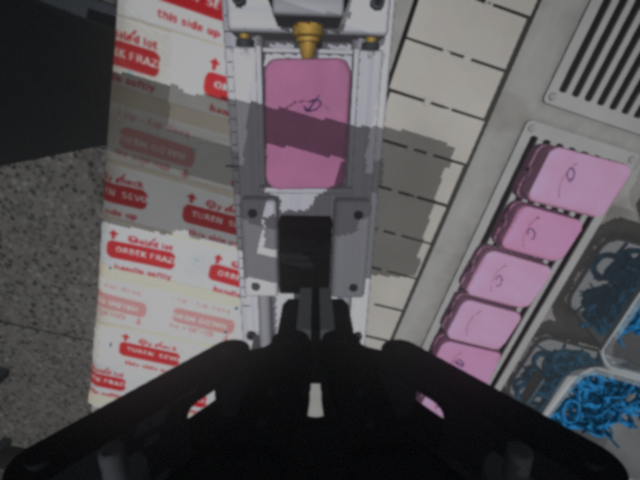

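Run:
```python
from h import *
d=np.array([-.246,.969,0]);m=camera_model('wrist')
for p in((250,213),(357,215)):print(d@ray(m,*p,58))
a=cv2.imread('pics/w6.png')[0:90,215:405];cv2.imwrite('pics/c6.png',cv2.resize(a,None,fx=4.2,fy=4.2,interpolation=cv2.INTER_CUBIC))
```

```text
-115.33655816773044
-114.92769985055259
```

View pics/c6.png

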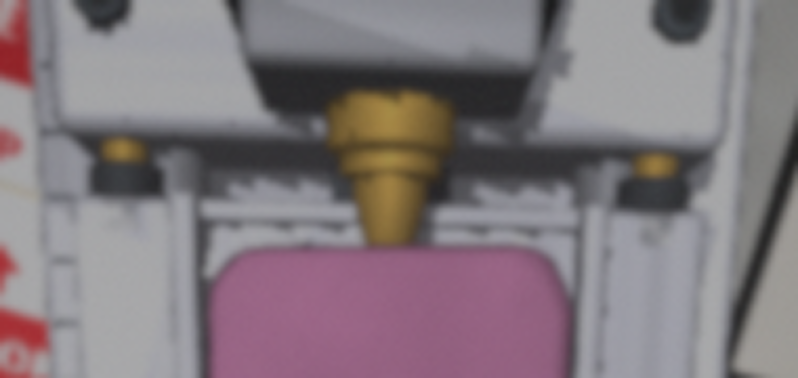

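The buffers meet both stop screws, the nozzle sits on the mould, and the slide stands where it was while pressed (-115.3/-114.9). I'm handing in.

```bash
python3 -c "
from rig import *;print(sign_off())"
```

```text
the job is handed in; nothing more can be done
None
```

I pressed the thumb pad to its bottom with the shut fingertips and pushed the slide about 66 mm to the stop screws. I then lifted off without pulling the slide back and handed the job in at about 11.6 s; no verdict was reported.

- **At the stops:** with the pad held down, the slide stayed put under a push of about 24 N, well under the 45 N ramming limit.
- **After lifting off:** the slide stood where it had been while pressed, to within the few tenths of a millimetre I could measure. The close view showed both buffers against the stop screws and the nozzle seated on the mould lying in its cradle. The force on the tool was back near zero.
- **Disagreements:**
  - The automatic match of the saddle screws failed on the last picture because the scale had changed, so I read those pixels by eye.
  - The tool tilted by about 0.07 rad as I pushed, with no visible effect.
- **Not measured:** I judged how far the nozzle is pushed in, and that the pad has come up again, only from the pictures and the forces.

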